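Show which specimen goes where

ROBOT

A 6-joint arm with a two-finger parallel gripper is mounted at the origin on the work surface. World frame = base frame: x ahead of the robot, y to its left, z up, the work surface at z = 0. Lengths are in m, angles in rad, forces in N, time in s.
With the tool pointing down it reaches from about 0.25 to 0.775 m from the base axis. Payload 8.9 kg.
Tool frame: the origin (TCP) lies where the fingers leave the gripper's body, on its centre line; the fingertips stand 73 mm ahead of it and the grasp point (between the pads) lies 54 mm ahead of it (env.tcp_to_tips is the distance from the TCP to the fingertips, in m); z points along the fingers, y is the direction in which the jaws open and shut (so a half turn about z gives the same grasp; the last joint's range is limited). The gripper opens to 85 mm and grips with 20 to 120 N. Pads are 22 mm wide; open, the fingers measure 114 mm over their backs; the gripper's body (76 mm by 85 mm) begins 54 mm behind the grasp point. The pads swing forward as they close: fully open they stand 13 mm farther back than shut.
Start: joints at [1.071, 0.291, -0.153, 1.127, 0, 1.431], TCP at [0.185, 0.491, 0.304] pointing down, gripper open.
Joint ranges: [-2.52, 2.52], [-0.91, 1.74], [-1.3, 1.37], [-1.96, 2.02], [-1.52, 1.47], [-3.14, 3.14]. Speed limits (rad/s): [2.22, 2.22, 2.79, 3.14, 3.14, 3.14].

INTERFACE

Orientations are given as a rotation vector (axis times angle).
In Python, from station import readout, vision, env, nets gives the robot as it stands.
- The arm moves only by the tool drive_tool, never from a script. Its argument "rows" is a list of rows, each an object of numbers: "jaw": the opening, from 0 (shut) to 1 (fully open); "x", "y", "z": the shift along the tool's x, y, z in m; "wx", "wy", "wz": the turn, a rotation vector about the tool's x, y, z in rad. A call has 1 to 20 rows; each row shifts and turns the pose as measured when the row begins, along the tool's axes as they then stand; what a row does not reach is not made up. A row lasts 1/12 s, in which the tool goes at most 41.7 mm and 7.16 degrees, less where a joint would pass 70% of its speed; a pose out of reach is approached as far as the arm can. A call is refused whole if a number of a shift passes 0.0417 or a number of a turn 0.125, either way. A call with a gripper value outside its range is refused whole. The fingers move at their own pace and stop on an object; "squeeze" is the grip in N (left out, the last holds). Time passes only in rows, so rows that do not move let the fingers close. It gives the time, the measured TCP pose, the force and the opening at its end, in the units of the state.
- readout.observe(): the state, without advancing time (a new reading comes with each control period).
- vision.get_image(name): name is "scene" or "top" or "wrist"; returns a dict with "pixels" (420x560x3 uint8, red, green, blue), "depth" (420x560 float32, m along the optical axis (not along the pixel's ray), 0 where there is no reading), "intrinsics" (3x3 intrinsics, pixels), "T" (4x4, takes a point from camera to world coordinates). Camera axes: x right, y down, z forward; pixel columns grow to the right and rows downward; lengths in m; the calibration is good to about 2 mm. The wrist camera is an equidistant fisheye: a pixel r from the principal point sees the ray r / f radians off the axis. A picture is of the moment at which its call begins.
- env.finish_job(): hands the job in, once; it reports no verdict.
Trained networks look in a picture, given as the dict that the camera call returned (one of the last four; its "shot" number tells which), for a name from the list of things; names that differ only in an ending like _2 or _b are one class to them, and where a whole thing is asked for, a point or a joint stands for the part that bears it (a point fixed in the world has none). Each returns a list of dicts, best first, with "p" (0 to 1); they miss things now and then, are a little off and sometimes report something else, mostly with a low value. They report only what shows in the picture. A call takes as long as a camera call.
- nets.look_for(picture, thing): "position" ([x, y, z] in m, in world coordinates, good to about 4 mm: the middle of the surface that is visible of it).
- nets.pinpoint(picture, thing): "position" ([x, y, z] in m, in world coordinates, good to about 4 mm: a listed point, or the origin of a listed thing).
The state is a dict: "t": time; "joint_pos": joint angles; "joint_velocities": joint speeds; "joint_efforts": joint torques, N m; "ee_pos": TCP position; "orientation": TCP orientation; "wrist_force": force on the tool from outside, world axes, zero at the start; "moment": the same for the moment, N m; "opening": opening from 0.0 (shut) to 1.0 (fully open).
Only numpy, scipy, OpenCV 4.12 (cv2) and the standard library are available. Lean on these libraries where they do the work, as an engineer would, in place of code of your own. Each camera call takes 0.05 s, during which the arm holds its last target. There are 200 camera calls.

TASK

Show the trainee which specimen to put away and where: with the fingertips just above it (about 2 cm), point at the middle of the long curved seed pod in its dish for two full seconds, then in the same way point for two full seconds at the middle of the mouth of the only empty compartment in the wooden tray, and finish with the hand raised at least 25 cm above the bench. Touch, move or lift nothing, and point at nothing else: do not bring the fingertips down low over any other specimen or over a jar, but pass at least 10 cm above them.

Things in the scene. Friction and masses are not known exactly. Their poses are not given: they have to be found in the camera images.
- pod_top (a point): The long curved brown seed pod, about 80 mm long and 19 mm thick, fixed to the middle of a loose round white dish (90 mm across, 12 mm high). This point lies on the top of the pod at its middle, 22 mm above the bench; z up. The pod runs along the local x axis.
- nut_top (a point): A round brown nut, 28 mm across, fixed to the middle of a loose round white dish (90 mm across, 12 mm high). Point at its top, 30 mm above the bench.
- bean_top (a point): A short fat brown bean, 39 mm long and 21 mm thick, fixed to the middle of a loose round white dish (90 mm across, 12 mm high). Point at its top, 24 mm above the bench.
- cone_top (a point): A pointed brown cone, 36 mm wide at the foot, standing, fixed to the middle of a loose round white dish (90 mm across, 12 mm high). Point at its tip, 34 mm above the bench.
- empty_dish: An empty dish of the same kind, 90 mm across, 12 mm high, loose. Origin under its centre.
- loupe: A black stand magnifier, 48 mm across, 45 mm tall, loose, among the dishes. Origin under its centre.
- tray: The fixed light-wood collection tray, 136 x 202 mm (x by y), 30 mm high, walls and dividers 4 mm thick, with 2 x 3 open compartments about 62 mm square. Origin under its centre. Five compartments hold a small jar and one is empty; which one varies.
- gap_mouth (a point): The middle of the open mouth of the tray's only empty compartment, level with the tray's rim, 30 mm above the bench; z up. A square of white paper lies on that compartment's floor.
- jar0: A small loose amber jar with a white lid, 36 mm across, 36 mm tall, standing in a tray compartment; its top is 41 mm above the bench. Origin under its centre.
- jar1: A small loose amber jar with a white lid, 36 mm across, 36 mm tall, standing in a tray compartment; its top is 41 mm above the bench. Origin under its centre.
- jar2: A small loose amber jar with a white lid, 36 mm across, 36 mm tall, standing in a tray compartment; its top is 41 mm above the bench. Origin under its centre.
- jar3: A small loose amber jar with a white lid, 36 mm across, 36 mm tall, standing in a tray compartment; its top is 41 mm above the bench. Origin under its centre.
- jar4: A small loose amber jar with a white lid, 36 mm across, 36 mm tall, standing in a tray compartment; its top is 41 mm above the bench. Origin under its centre.
- reagent: A loose amber bottle, 52 mm across, 85 mm tall, behind the dishes. Origin under its centre.
- slide_box: A loose grey slide box, 85 x 160 mm, 32 mm high, at the back of the bench. Origin under its centre.
- brush: A loose dusting brush with a wooden handle, 160 mm long, lying behind the tray along its own x axis.

How it is judged:
By the outcome, as a careful person would: the job done as asked, in the order asked, and still so for the second after the job is handed in, with the robot touching nothing.
It also fails if it takes over 48 s, if anything falls off the work surface, if the arm or the gripper's body presses on something with over 40 N, if the wrist force passes 120 N, or if a joint passes its speed limit or range.

## Working session

There is one attempt and no reset: what is moved stays moved. The work goes in short steps, Python scripts to look and compute and a tool call to move; the robot and the scene stay as the last step left them, time stands still between calls to the robot, and variables do not carry over. Pictures are saved under pics/ and viewed, about 8 in all and at most 12, crops included, and the job is handed in when it is done.

Besides the shell and the picture viewer there is one more tool, called as name(argument=value, ...), one argument or row to a line, values as JSON. drive_tool: Moves the arm, as the interface text tells. Its arguments: {"type":"object","properties":{"rows":{"type":"array","items":{"type":"object","properties":{"jaw":{"type":"number"},"x":{"type":"number"},"y":{"type":"number"},"z":{"type":"number"},"wx":{"type":"number"},"wy":{"type":"number"},"wz":{"type":"number"}}}},"squeeze":{"type":"number"}},"required":["rows"]}

```bash
mkdir -p pics; python3 - <<'E'
from station import readout, vision, env, nets
import cv2,numpy as np
s=readout.observe();print(s['t'],s['ee_pos'],s['orientation'],s['opening'],env.tcp_to_tips)
for c in ['top','scene']:
    p=vision.get_image(c);cv2.imwrite(f'pics/{c}0.png',p['pixels'][:,:,::-1])
    K=p['intrinsics'];Ti=np.linalg.inv(p['T'])
    for n in ['pod_top','gap_mouth','nut_top','bean_top','cone_top','empty_dish','loupe','tray','jar0','reagent','slide_box','brush']:
        for d in nets.pinpoint(p,n)[:5]:
            q=Ti@np.append(d['position'],1);u=K@q[:3]/q[2]
            print(c,n,np.round(d['position'],3),round(d['p'],2),u[:2].round())
E
```

```text
0.0 [0.18517101 0.49090356 0.3033438 ] [-5.63520983e-01 -3.09028156e+00  1.92784255e-03] 1.0035222957245675 0.0726
top pod_top [0.462 0.308 0.02 ] 0.84 [145. 280.]
top gap_mouth [ 0.474 -0.139  0.027] 0.82 [323. 279.]
top gap_mouth [ 0.526 -0.196  0.   ] 0.66 [344. 259.]
top nut_top [0.614 0.193 0.029] 0.96 [192. 221.]
top nut_top [ 0.545 -0.124  0.004] 0.35 [316. 251.]
top bean_top [0.607 0.047 0.019] 0.88 [250. 225.]
top cone_top [0.459 0.057 0.037] 0.9 [244. 284.]
top empty_dish [0.444 0.193 0.002] 0.67 [192. 288.]
top loupe [ 0.6    0.327 -0.002] 0.86 [143. 226.]
top loupe [0.447 0.193 0.002] 0.74 [192. 287.]
top tray [ 0.527 -0.194  0.003] 0.7 [344. 259.]
top jar0 [ 0.488 -0.2    0.007] 0.75 [346. 274.]
top jar0 [ 0.572 -0.246  0.003] 0.55 [364. 241.]
top jar0 [ 0.512 -0.266  0.003] 0.52 [372. 265.]
top jar0 [ 0.556 -0.182  0.006] 0.48 [339. 247.]
top jar0 [ 0.543 -0.124  0.007] 0.46 [316. 252.]
top reagent [0.744 0.243 0.005] 0.6 [177. 172.]
top slide_box [ 0.788 -0.012 -0.003] 0.96 [275. 158.]
top brush [ 0.741 -0.291  0.002] 0.84 [381. 177.]
scene pod_top [0.462 0.313 0.019] 
[... 252 characters left out ...]
0.045 0.023] 0.8 [284. 194.]
scene cone_top [0.46  0.059 0.031] 0.83 [248. 159.]
scene empty_dish [ 0.447  0.191 -0.001] 0.81 [283. 142.]
scene loupe [0.6   0.327 0.002] 0.56 [363. 146.]
scene tray [ 0.522 -0.194 -0.001] 0.81 [178. 237.]
scene jar0 [ 0.49  -0.203  0.002] 0.89 [166. 230.]
scene jar0 [ 0.571 -0.248  0.008] 0.83 [170. 261.]
scene jar0 [ 0.502 -0.267  0.003] 0.73 [144. 249.]
scene jar0 [ 0.555 -0.189  0.007] 0.72 [189. 242.]
scene jar0 [ 0.539 -0.125  0.006] 0.71 [208. 223.]
scene reagent [0.742 0.241 0.004] 0.92 [387. 190.]
scene reagent [ 0.569 -0.251  0.006] 0.53 [169. 262.]
scene slide_box [0.463 0.311 0.02 ] 0.7 [320. 119.]
scene brush [ 0.742 -0.289  0.   ] 0.7 [206. 330.]
```

```bash
python3 - <<'E'
import cv2
a=cv2.imread('pics/top0.png')[140:320,110:410]
cv2.imwrite('pics/topc.png',cv2.resize(a,None,fx=2.6,fy=2.6,interpolation=cv2.INTER_CUBIC))
E
```

```text
(no output)
```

View pics/topc.png

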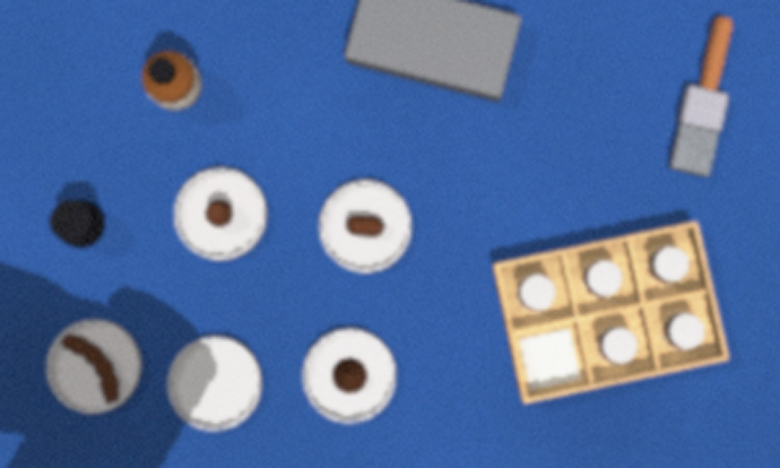

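View pics/scene0.png

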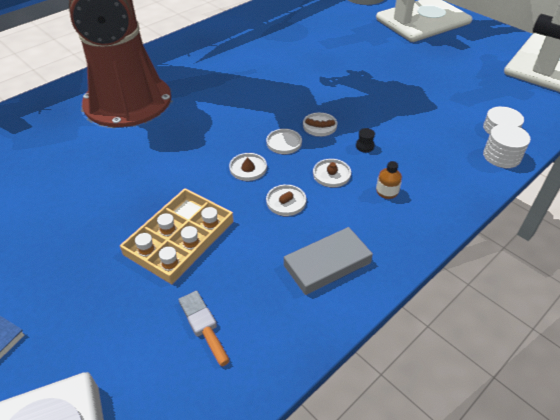

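The pictures agree with the networks: the curved pod is at crop (94,367) and the white-paper compartment at crop (550,357), which is the nearest left one. I'll shut the jaws and move above the pod at height.

drive_tool(
  rows=[
    {"jaw":0,"x":-0.015,"y":-0.003},
    {"jaw":0,"x":-0.028,"y":-0.006},
    {"jaw":0,"x":-0.028,"y":-0.006},
    {"jaw":0,"x":-0.028,"y":-0.006},
    {"jaw":0,"x":-0.028,"y":-0.006},
    {"jaw":0,"x":-0.028,"y":-0.006},
    {"jaw":0,"x":-0.028,"y":-0.006},
    {"jaw":0,"x":-0.028,"y":-0.006},
    {"jaw":0,"x":-0.028,"y":-0.006},
    {"jaw":0,"x":-0.028,"y":-0.006},
    {"jaw":0,"x":-0.028,"y":-0.006},
    {"jaw":0,"x":-0.015,"y":-0.006},
    {"jaw":0},
  ],
)

```text
invalid input at $.rows[0]: expected keys jaw, x, y, z, wx, wy, wz
```

```bash
cat > h.py <<'E'
from station import readout, vision, env, nets
import cv2,numpy as np
from scipy.spatial.transform import Rotation as Rn
def rel(target):
    s=readout.observe();R=Rn.from_rotvec(s['orientation']).as_matrix()
    print('t',round(s['t'],2),'tcp',np.round(s['ee_pos'],4),'open',round(s['opening'],2),'tips',env.tcp_to_tips,'z axis',R[:,2].round(3),'j',np.round(s['joint_pos'],2))
    tips=s['ee_pos']+R[:,2]*env.tcp_to_tips
    print('tips',tips.round(4),'tool shift to target',(R.T@(np.array(target)-tips)).round(4))
E
python3 - <<'E'
from h import *
rel([.462,.310,.042])
for c in ['top','wrist','scene']:
    p=vision.get_image(c);cv2.imwrite(f'pics/{c}1.png',p['pixels'][:,:,::-1])
    for n in ['pod_top','gap_mouth']: print(c,n,[(np.round(d['position'],4),round(d['p'],2)) for d in nets.pinpoint(p,n)[:1]])
E
```

```text
t 1.3 tcp [0.1853 0.4912 0.3039] open 1.0 tips 0.0726 z axis [-0.  0. -1.] j [ 1.07  0.29 -0.15  1.13  0.    1.43]
tips [0.1853 0.4912 0.2313] tool shift to target [-0.3229 -0.0719  0.1893]
top pod_top [(array([0.4596, 0.3115, 0.0236]), 0.62)]
top gap_mouth [(array([ 0.4756, -0.1404,  0.026 ]), 0.88)]
wrist pod_top []
wrist gap_mouth []
scene pod_top [(array([0.4616, 0.3081, 0.0193]), 0.78)]
scene gap_mouth [(array([ 0.4748, -0.134 ,  0.0315]), 0.7)]
```

View pics/wrist1.png

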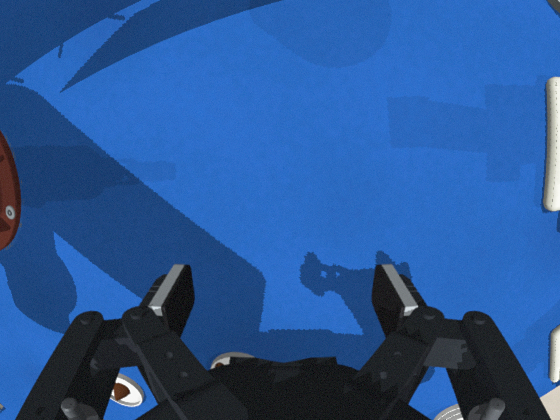

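The move was refused because every key is required. The wrist view shows only the open fingers at (165,290) and (400,290), with no specimen visible. I'll resend with all keys.

drive_tool(
  rows=[
    {"jaw":0,"x":-0.015,"y":-0.003,"z":0,"wx":0,"wy":0,"wz":0},
    {"jaw":0,"x":-0.028,"y":-0.006,"z":0,"wx":0,"wy":0,"wz":0},
    {"jaw":0,"x":-0.028,"y":-0.006,"z":0,"wx":0,"wy":0,"wz":0},
    {"jaw":0,"x":-0.028,"y":-0.006,"z":0,"wx":0,"wy":0,"wz":0},
    {"jaw":0,"x":-0.028,"y":-0.006,"z":0,"wx":0,"wy":0,"wz":0},
    {"jaw":0,"x":-0.028,"y":-0.006,"z":0,"wx":0,"wy":0,"wz":0},
    {"jaw":0,"x":-0.028,"y":-0.006,"z":0,"wx":0,"wy":0,"wz":0},
    {"jaw":0,"x":-0.028,"y":-0.006,"z":0,"wx":0,"wy":0,"wz":0},
    {"jaw":0,"x":-0.028,"y":-0.006,"z":0,"wx":0,"wy":0,"wz":0},
    {"jaw":0,"x":-0.028,"y":-0.006,"z":0,"wx":0,"wy":0,"wz":0},
    {"jaw":0,"x":-0.028,"y":-0.006,"z":0,"wx":0,"wy":0,"wz":0},
    {"jaw":0,"x":-0.015,"y":-0.006,"z":0,"wx":0,"wy":0,"wz":0},
    {"jaw":0,"x":0,"y":0,"z":0,"wx":0,"wy":0,"wz":0},
  ],
)

```text
t: 2.83
ee_pos: [0.463, 0.3101, 0.3037]
orientation: [0.556, 3.091, 0.003]
wrist_force: [-0.6, -0.0, -0.7]
opening: -0.001
```

```bash
python3 - <<'E'
from h import *
rel([.462,.310,.042])
for c in ['wrist','scene']:
    p=vision.get_image(c);cv2.imwrite(f'pics/{c}2.png',p['pixels'][:,:,::-1])
    for n in ['pod_top','gap_mouth']: print(c,n,[(np.round(d['position'],4),round(d['p'],2)) for d in nets.pinpoint(p,n)[:1]])
E
```

```text
t 2.83 tcp [0.463  0.3101 0.3037] open -0.0 tips 0.0726 z axis [ 0.002  0.002 -1.   ] j [ 0.46  0.35 -0.07  1.15  0.    0.81]
tips [0.4631 0.3102 0.2311] tool shift to target [ 0.0011 -0.001   0.1891]
wrist pod_top [(array([0.4567, 0.3112, 0.022 ]), 0.93)]
wrist gap_mouth [(array([ 0.4767, -0.1363,  0.0334]), 0.52)]
scene pod_top [(array([0.4603, 0.3065, 0.0236]), 0.72)]
scene gap_mouth [(array([ 0.4752, -0.1332,  0.031 ]), 0.78)]
```

View pics/wrist2.png

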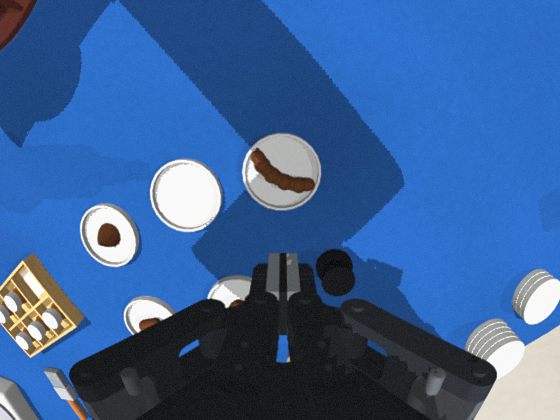

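The wrist view shows the pod in its dish at (282,172), with the shut fingertips at (283,258). I'll check the tip height and the pod's middle from this depth image, then go down.

```bash
python3 - <<'E'
from h import *
p=vision.get_image('wrist');K=p['intrinsics'];D=p['depth'];T=p['T'];I=p['pixels'].astype(int)
v,u=np.mgrid[:420,:560];x=(u-K[0,2])/K[0,0];y=(v-K[1,2])/K[1,1];th=np.hypot(x,y)+1e-9
k=np.tan(th)/th
W=np.stack([x*k*D,y*k*D,D],-1)@T[:3,:3].T+T[:3,3]
for r in range(248,300,5): print(r,[tuple(W[r,c].round(3)) for c in (273,279,288,294)])
m=np.zeros((420,560),bool);m[140:205,245:320]=1
m&=(I[...,0]>I[...,2]*1.3)&(D>0);P=W[m];print(m.sum(),P.mean(0).round(4),P.min(0),P.max(0))
d=np.zeros((420,560),bool);d[125:215,235:330]=1;d&=(W[...,2]>.004)&(D>0);Q=W[d];print('dish',(Q.min(0)+Q.max(0))/2,Q.max(0)-Q.min(0))
c=P.mean(0)[:2];_,_,V=np.linalg.svd(P[:,:2]-c);s=(P[:,:2]-c)@V[0];mid=P[abs(s-(s.min()+s.max())/2)<.005];print('mid',mid.mean(0),V[0],np.ptp(s))
for n in range(2): print([np.round(d['position'],4) for d in nets.pinpoint(p,'pod_top')[:1]])
E
```

```text
248 [(np.float64(0.547), np.float64(0.268), np.float64(0.001)), (np.float64(0.549), np.float64(0.275), np.float64(0.002)), (np.float64(0.554), np.float64(0.286), np.float64(0.001)), (np.float64(0.556), np.float64(0.293), np.float64(0.0))]
253 [(np.float64(0.448), np.float64(0.312), np.float64(0.236)), (np.float64(0.449), np.float64(0.315), np.float64(0.235)), (np.float64(0.45), np.float64(0.319), np.float64(0.236)), (np.float64(0.451), np.float64(0.321), np.float64(0.237))]
258 [(np.float64(0.448), np.float64(0.312), np.float64(0.242)), (np.float64(0.449), np.float64(0.315), np.float64(0.241)), (np.float64(0.45), np.float64(0.319), np.float64(0.242)), (np.float64(0.451), np.float64(0.321), np.float64(0.241))]
263 [(np.float64(0.448), np.float64(0.312), np.float64(0.246)), (np.float64(0.449), np.float64(0.315), np.float64(0.246)), (np.float64(0.451), np.float64(0.318), np.float64(0.245)), (np.float64(0.452), np.float64(0.321), np.float64(0.245))]
268 [(np.float64(0.448), np.float64(0.313), np.float64(0.251)), (np.float64(0.449), np.float64(0.315), np.float64(0.252)), (np.float64(0.45)
[... 1154 characters left out ...]
), np.float64(0.27)), (np.float64(0.451), np.float64(0.318), np.float64(0.27)), (np.float64(0.449), np.float64(0.321), np.float64(0.273))]
298 [(np.float64(0.447), np.float64(0.314), np.float64(0.276)), (np.float64(0.451), np.float64(0.314), np.float64(0.271)), (np.float64(0.453), np.float64(0.317), np.float64(0.27)), (np.float64(0.45), np.float64(0.321), np.float64(0.276))]
977 [0.4611 0.3075 0.0195] [0.42456058 0.28436632 0.01296979] [0.49025901 0.34019375 0.02418232]
dish [0.46013067 0.3096062  0.01409122] [0.08953781 0.08944218 0.0201822 ]
mid [0.46439384 0.30468645 0.01921637] [0.76688664 0.64178258] 0.08011730755683619
[array([0.4537, 0.3102, 0.0217])]
[array([0.4537, 0.3102, 0.0217])]
```

Tips sit 73 mm ahead of the TCP with the jaws shut, as stated. The pod's middle is about (0.461, 0.308). Descending.

drive_tool(
  rows=[
    {"jaw":0,"x":0.001,"y":-0.0025,"z":0.01,"wx":0,"wy":0,"wz":0},
    {"jaw":0,"x":0,"y":0,"z":0.025,"wx":0,"wy":0,"wz":0},
    {"jaw":0,"x":0,"y":0,"z":0.03,"wx":0,"wy":0,"wz":0},
    {"jaw":0,"x":0,"y":0,"z":0.03,"wx":0,"wy":0,"wz":0},
    {"jaw":0,"x":0,"y":0,"z":0.03,"wx":0,"wy":0,"wz":0},
    {"jaw":0,"x":0,"y":0,"z":0.025,"wx":0,"wy":0,"wz":0},
    {"jaw":0,"x":0,"y":0,"z":0.02,"wx":0,"wy":0,"wz":0},
    {"jaw":0,"x":0,"y":0,"z":0.012,"wx":0,"wy":0,"wz":0},
    {"jaw":0,"x":0,"y":0,"z":0.004,"wx":0,"wy":0,"wz":0},
    {"jaw":0,"x":0,"y":0,"z":0,"wx":0,"wy":0,"wz":0},
  ],
)

```text
t: 4.12
ee_pos: [0.4569, 0.3158, 0.1134]
orientation: [0.537, 3.089, 0.012]
wrist_force: [0.7, -0.3, 0.3]
opening: -0.003
```

```bash
python3 - <<'E'
from h import *
rel([.461,.308,.042])
p=vision.get_image('wrist');cv2.imwrite('pics/wrist3.png',p['pixels'][:,:,::-1])
p=vision.get_image('scene');cv2.imwrite('pics/scene3.png',cv2.resize(p['pixels'][70:220,220:420,::-1],None,fx=4,fy=4,interpolation=2))
E
```

```text
t 4.12 tcp [0.4569 0.3158 0.1134] open -0.0 tips 0.0726 z axis [ 0.007  0.006 -1.   ] j [ 0.47  0.52 -0.35  0.69  0.    0.82]
tips [0.4574 0.3163 0.0408] tool shift to target [-0.0061 -0.0066 -0.0012]
```

View pics/wrist3.png

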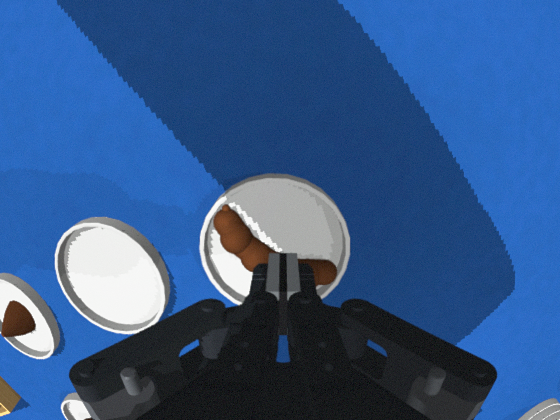

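View pics/scene3.png

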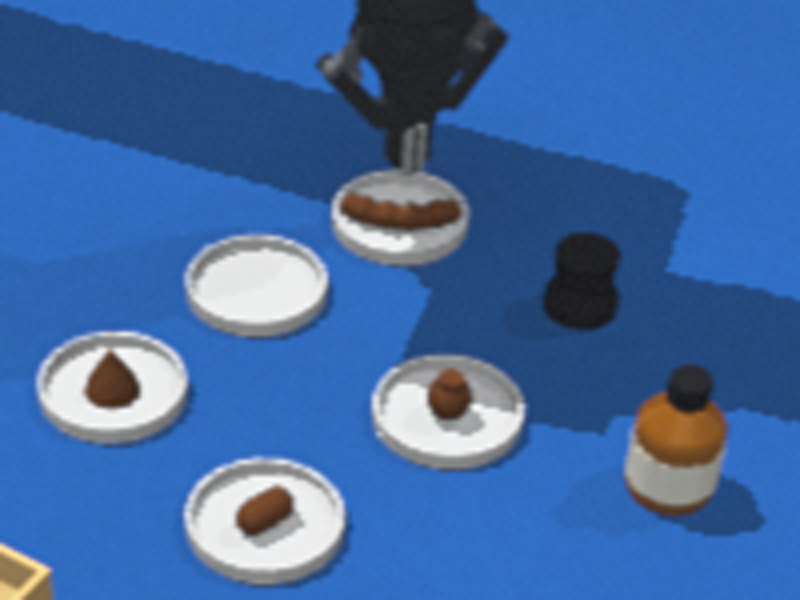

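The scene view shows the tips just above the pod with a clear gap, and the pod untouched. They drifted about 9 mm off on the way down, so I'll correct that and see whether holding still drifts.

drive_tool(
  rows=[
    {"jaw":0,"x":-0.006,"y":-0.0065,"z":-0.001,"wx":0,"wy":0,"wz":0},
    {"jaw":0,"x":0,"y":0,"z":0,"wx":0,"wy":0,"wz":0},
    {"jaw":0,"x":0,"y":0,"z":0,"wx":0,"wy":0,"wz":0},
  ],
)

```text
t: 4.47
ee_pos: [0.463, 0.3081, 0.1188]
orientation: [0.535, 3.084, 0.018]
wrist_force: [-0.5, 0.2, 0.1]
opening: -0.002
```

```bash
python3 - <<'E'
from h import *
rel([.461,.308,.042])
E
```

```text
t 4.47 tcp [0.463  0.3081 0.1188] open -0.0 tips 0.0726 z axis [ 0.014  0.009 -1.   ] j [ 0.45  0.51 -0.35  0.69  0.    0.8 ]
tips [0.464  0.3088 0.0462] tool shift to target [ 0.0026 -0.0018  0.0041]
```

drive_tool(
  rows=[
    {"jaw":0,"x":0.0025,"y":-0.001,"z":0.004,"wx":0,"wy":0,"wz":0},
    {"jaw":0,"x":0,"y":0,"z":0,"wx":0,"wy":0,"wz":0},
    {"jaw":0,"x":0,"y":0,"z":0,"wx":0,"wy":0,"wz":0},
    {"jaw":0,"x":0,"y":0,"z":0,"wx":0,"wy":0,"wz":0},
    {"jaw":0,"x":0,"y":0,"z":0,"wx":0,"wy":0,"wz":0},
    {"jaw":0,"x":0,"y":0,"z":0,"wx":0,"wy":0,"wz":0},
    {"jaw":0,"x":0,"y":0,"z":0,"wx":0,"wy":0,"wz":0},
  ],
)

```text
t: 5.05
ee_pos: [0.4612, 0.3083, 0.1162]
orientation: [0.536, 3.081, 0.021]
wrist_force: [-0.1, 0.9, -0.2]
opening: -0.002
```

```bash
python3 - <<'E'
from h import *
rel([.461,.308,.042])
E
```

```text
t 5.05 tcp [0.4612 0.3083 0.1162] open -0.0 tips 0.0726 z axis [ 0.017  0.011 -1.   ] j [ 0.46  0.51 -0.36  0.68  0.    0.8 ]
tips [0.4624 0.309  0.0436] tool shift to target [ 0.001  -0.0015  0.0016]
```

drive_tool(
  rows=[
    {"jaw":0,"x":0.001,"y":-0.001,"z":0.001,"wx":0,"wy":0,"wz":0},
    {"jaw":0,"x":0,"y":0,"z":0,"wx":0,"wy":0,"wz":0},
    {"jaw":0,"x":0,"y":0,"z":0,"wx":0,"wy":0,"wz":0},
    {"jaw":0,"x":0,"y":0,"z":0,"wx":0,"wy":0,"wz":0},
    {"jaw":0,"x":0,"y":0,"z":0,"wx":0,"wy":0,"wz":0},
    {"jaw":0,"x":0,"y":0,"z":0,"wx":0,"wy":0,"wz":0},
    {"jaw":0,"x":0,"y":0,"z":0,"wx":0,"wy":0,"wz":0},
    {"jaw":0,"x":0,"y":0,"z":0,"wx":0,"wy":0,"wz":0},
    {"jaw":0,"x":0,"y":0,"z":0,"wx":0,"wy":0,"wz":0},
    {"jaw":0,"x":0,"y":0,"z":0,"wx":0,"wy":0,"wz":0},
    {"jaw":0,"x":0,"y":0,"z":0,"wx":0,"wy":0,"wz":0},
    {"jaw":0,"x":0,"y":0,"z":0,"wx":0,"wy":0,"wz":0},
    {"jaw":0,"x":0,"y":0,"z":0,"wx":0,"wy":0,"wz":0},
    {"jaw":0,"x":0,"y":0,"z":0,"wx":0,"wy":0,"wz":0},
  ],
)

```text
t: 6.22
ee_pos: [0.4598, 0.3077, 0.115]
orientation: [0.536, 3.081, 0.021]
wrist_force: [0.2, 0.8, -0.6]
opening: 0.002
```

```bash
python3 - <<'E'
from h import *
rel([.461,.308,.042])
E
```

```text
t 6.22 tcp [0.4598 0.3077 0.115 ] open 0.0 tips 0.0726 z axis [ 0.016  0.011 -1.   ] j [ 0.46  0.51 -0.37  0.68  0.    0.8 ]
tips [0.461  0.3085 0.0424] tool shift to target [-0.0002 -0.0004  0.0004]
```

Spot on and steady. I'll hold 1.7 s more.

drive_tool(
  rows=[
    {"jaw":0,"x":0,"y":0,"z":0,"wx":0,"wy":0,"wz":0},
    {"jaw":0,"x":0,"y":0,"z":0,"wx":0,"wy":0,"wz":0},
    {"jaw":0,"x":0,"y":0,"z":0,"wx":0,"wy":0,"wz":0},
    {"jaw":0,"x":0,"y":0,"z":0,"wx":0,"wy":0,"wz":0},
    {"jaw":0,"x":0,"y":0,"z":0,"wx":0,"wy":0,"wz":0},
    {"jaw":0,"x":0,"y":0,"z":0,"wx":0,"wy":0,"wz":0},
    {"jaw":0,"x":0,"y":0,"z":0,"wx":0,"wy":0,"wz":0},
    {"jaw":0,"x":0,"y":0,"z":0,"wx":0,"wy":0,"wz":0},
    {"jaw":0,"x":0,"y":0,"z":0,"wx":0,"wy":0,"wz":0},
    {"jaw":0,"x":0,"y":0,"z":0,"wx":0,"wy":0,"wz":0},
    {"jaw":0,"x":0,"y":0,"z":0,"wx":0,"wy":0,"wz":0},
    {"jaw":0,"x":0,"y":0,"z":0,"wx":0,"wy":0,"wz":0},
    {"jaw":0,"x":0,"y":0,"z":0,"wx":0,"wy":0,"wz":0},
    {"jaw":0,"x":0,"y":0,"z":0,"wx":0,"wy":0,"wz":0},
    {"jaw":0,"x":0,"y":0,"z":0,"wx":0,"wy":0,"wz":0},
    {"jaw":0,"x":0,"y":0,"z":0,"wx":0,"wy":0,"wz":0},
    {"jaw":0,"x":0,"y":0,"z":0,"wx":0,"wy":0,"wz":0},
    {"jaw":0,"x":0,"y":0,"z":0,"wx":0,"wy":0,"wz":0},
    {"jaw":0,"x":0,"y":0,"z":0,"wx":0,"wy":0,"wz":0},
    {"jaw":0,"x":0,"y":0,"z":0,"wx":0,"wy":0,"wz":0},
  ],
)

```text
t: 7.88
ee_pos: [0.4598, 0.3077, 0.1149]
orientation: [0.535, 3.081, 0.021]
wrist_force: [0.0, -0.5, -0.5]
opening: -0.001
```

drive_tool(
  rows=[
    {"jaw":0,"x":0,"y":0,"z":-0.015,"wx":0,"wy":0,"wz":0},
    {"jaw":0,"x":0,"y":0,"z":-0.03,"wx":0,"wy":0,"wz":0},
    {"jaw":0,"x":0,"y":0,"z":-0.03,"wx":0,"wy":0,"wz":0},
    {"jaw":0,"x":0,"y":0,"z":-0.03,"wx":0,"wy":0,"wz":0},
    {"jaw":0,"x":0,"y":0,"z":-0.03,"wx":0,"wy":0,"wz":0},
    {"jaw":0,"x":0,"y":0,"z":-0.03,"wx":0,"wy":0,"wz":0},
    {"jaw":0,"x":0,"y":0,"z":-0.015,"wx":0,"wy":0,"wz":0},
    {"jaw":0,"x":0,"y":0,"z":0,"wx":0,"wy":0,"wz":0},
  ],
)

```text
t: 8.55
ee_pos: [0.455, 0.3048, 0.3015]
orientation: [0.536, 3.085, 0.016]
wrist_force: [0.8, -0.0, 0.2]
opening: -0.002
```

```bash
python3 - <<'E'
from h import *
rel([.475,-.137,.23])
p=vision.get_image('wrist')
print([(np.round(d['position'],4),round(d['p'],2)) for d in nets.pinpoint(p,'pod_top')[:1]])
E
```

```text
t 8.55 tcp [0.455  0.3048 0.3015] open -0.0 tips 0.0726 z axis [ 0.012  0.008 -1.   ] j [ 0.46  0.33 -0.11  1.12  0.    0.8 ]
tips [0.4558 0.3054 0.229 ] tool shift to target [-0.1674 -0.41   -0.0045]
[(array([0.4566, 0.3116, 0.0214]), 0.84)]
```

drive_tool(
  rows=[
    {"jaw":0,"x":-0.006,"y":-0.015,"z":0,"wx":0.012,"wy":0.009,"wz":0},
    {"jaw":0,"x":-0.0125,"y":-0.03,"z":0,"wx":0,"wy":0,"wz":0},
    {"jaw":0,"x":-0.0125,"y":-0.03,"z":0,"wx":0,"wy":0,"wz":0},
    {"jaw":0,"x":-0.0125,"y":-0.03,"z":0,"wx":0,"wy":0,"wz":0},
    {"jaw":0,"x":-0.0125,"y":-0.03,"z":0,"wx":0,"wy":0,"wz":0},
    {"jaw":0,"x":-0.0125,"y":-0.03,"z":0,"wx":0,"wy":0,"wz":0},
    {"jaw":0,"x":-0.0125,"y":-0.03,"z":0,"wx":0,"wy":0,"wz":0},
    {"jaw":0,"x":-0.0125,"y":-0.03,"z":0,"wx":0,"wy":0,"wz":0},
    {"jaw":0,"x":-0.0125,"y":-0.03,"z":0,"wx":0,"wy":0,"wz":0},
    {"jaw":0,"x":-0.0125,"y":-0.03,"z":0,"wx":0,"wy":0,"wz":0},
    {"jaw":0,"x":-0.0125,"y":-0.03,"z":0,"wx":0,"wy":0,"wz":0},
    {"jaw":0,"x":-0.0125,"y":-0.03,"z":0,"wx":0,"wy":0,"wz":0},
    {"jaw":0,"x":-0.0125,"y":-0.03,"z":0,"wx":0,"wy":0,"wz":0},
    {"jaw":0,"x":-0.0125,"y":-0.03,"z":0,"wx":0,"wy":0,"wz":0},
    {"jaw":0,"x":0,"y":0,"z":0,"wx":0,"wy":0,"wz":0},
    {"jaw":0,"x":0,"y":0,"z":0,"wx":0,"wy":0,"wz":0},
  ],
)

```text
t: 9.98
ee_pos: [0.4656, -0.1525, 0.2722]
orientation: [-0.525, -3.055, 0.008]
wrist_force: [-0.0, 1.0, 0.2]
opening: -0.002
```

```bash
python3 - <<'E'
from h import *
rel([.475,-.137,.05])
p=vision.get_image('wrist');cv2.imwrite('pics/wrist4.png',p['pixels'][:,:,::-1])
print([(np.round(d['position'],4),round(d['p'],2)) for d in nets.pinpoint(p,'gap_mouth')[:2]])
K=p['intrinsics'];D=p['depth'];T=p['T'];I=p['pixels'].astype(int)
v,u=np.mgrid[:420,:560];x=(u-K[0,2])/K[0,0];y=(v-K[1,2])/K[1,1];th=np.hypot(x,y)+1e-9
k=np.tan(th)/th
W=np.stack([x*k*D,y*k*D,D],-1)@T[:3,:3].T+T[:3,3]
m=(I.min(-1)>150)&(D>0)&(W[...,2]<.015)&(np.hypot(W[...,0]-.475,W[...,1]+.137)<.045)
n,l,s,c=cv2.connectedComponentsWithStats(m.astype(np.uint8))
i=1+np.argmax(s[1:,4]);P=W[l==i];r=cv2.minAreaRect(P[:,:2].astype(np.float32)*1000);print('paper',s[i],c[i],P.mean(0).round(4),r)
E
```

```text
t 9.98 tcp [ 0.4656 -0.1525  0.2722] open -0.0 tips 0.0726 z axis [-0.042  0.002 -0.999] j [-0.46  0.27 -0.26  1.07 -0.02 -0.12]
tips [ 0.4626 -0.1524  0.1997] tool shift to target [-0.0125  0.0204  0.1491]
[(array([ 0.4768, -0.1341,  0.0319]), 0.94), (array([0.6037, 0.0479, 0.0178]), 0.24)]
paper [ 273  168   63   57 2082] [303.42315082 194.26128722] [ 0.477  -0.1366  0.0065] ((477.08795166015625, -136.5077667236328), (50.59454345703125, 52.157981872558594), 12.457878112792969)
```

View pics/wrist4.png

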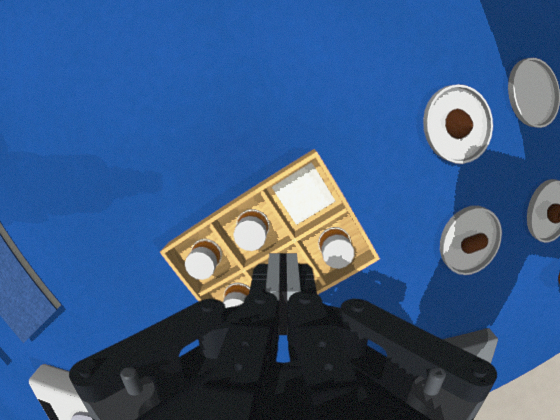

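The wrist view shows the empty compartment with its paper at (303,194). The paper's centre is (0.477, -0.1365), in agreement with the network. I'll level the tool and centre over it while still high.

drive_tool(
  rows=[
    {"jaw":0,"x":-0.002,"y":0.01,"z":0,"wx":-0.012,"wy":-0.04,"wz":0},
    {"jaw":0,"x":-0.003,"y":0.009,"z":0,"wx":0,"wy":0,"wz":0},
    {"jaw":0,"x":0,"y":0,"z":0.01,"wx":0,"wy":0,"wz":0},
    {"jaw":0,"x":0,"y":0,"z":0.02,"wx":0,"wy":0,"wz":0},
    {"jaw":0,"x":0,"y":0,"z":0.02,"wx":0,"wy":0,"wz":0},
    {"jaw":0,"x":0,"y":0,"z":0,"wx":0,"wy":0,"wz":0},
  ],
)

```text
t: 10.58
ee_pos: [0.4777, -0.127, 0.2201]
orientation: [-0.516, -3.097, -0.001]
wrist_force: [-0.8, 0.5, -0.4]
opening: -0.003
```

```bash
python3 - <<'E'
from h import *
rel([.476,-.136,.05])
E
```

```text
t 10.58 tcp [ 0.4777 -0.127   0.2201] open -0.0 tips 0.0726 z axis [-0.002  0.001 -1.   ] j [-0.41  0.3  -0.37  0.9   0.   -0.08]
tips [ 0.4776 -0.1269  0.1475] tool shift to target [-0.0016 -0.0092  0.0975]
```

drive_tool(
  rows=[
    {"jaw":0,"x":-0.0015,"y":-0.009,"z":0.005,"wx":0,"wy":0,"wz":0},
    {"jaw":0,"x":0,"y":0,"z":0.015,"wx":0,"wy":0,"wz":0},
    {"jaw":0,"x":0,"y":0,"z":0.02,"wx":0,"wy":0,"wz":0},
    {"jaw":0,"x":0,"y":0,"z":0.02,"wx":0,"wy":0,"wz":0},
    {"jaw":0,"x":0,"y":0,"z":0.015,"wx":0,"wy":0,"wz":0},
    {"jaw":0,"x":0,"y":0,"z":0.01,"wx":0,"wy":0,"wz":0},
    {"jaw":0,"x":0,"y":0,"z":0.004,"wx":0,"wy":0,"wz":0},
    {"jaw":0,"x":0,"y":0,"z":0,"wx":0,"wy":0,"wz":0},
    {"jaw":0,"x":0,"y":0,"z":0,"wx":0,"wy":0,"wz":0},
  ],
)

```text
t: 11.33
ee_pos: [0.4798, -0.1359, 0.1327]
orientation: [0.504, 3.101, -0.004]
wrist_force: [-0.2, 0.0, -0.9]
opening: 0.001
```

```bash
python3 - <<'E'
from h import *
rel([.476,-.136,.05])
E
```

```text
t 11.33 tcp [ 0.4798 -0.1359  0.1327] open 0.0 tips 0.0726 z axis [-0.    -0.002 -1.   ] j [-0.42  0.41 -0.48  0.68 -0.   -0.1 ]
tips [ 0.4798 -0.1361  0.0601] tool shift to target [ 0.0037 -0.0011  0.0101]
```

drive_tool(
  rows=[
    {"jaw":0,"x":0.003,"y":-0.001,"z":0.01,"wx":0,"wy":0,"wz":0},
    {"jaw":0,"x":0,"y":0,"z":0,"wx":0,"wy":0,"wz":0},
    {"jaw":0,"x":0,"y":0,"z":0,"wx":0,"wy":0,"wz":0},
    {"jaw":0,"x":0,"y":0,"z":0,"wx":0,"wy":0,"wz":0},
  ],
)

```text
t: 11.67
ee_pos: [0.4789, -0.137, 0.1262]
orientation: [0.503, 3.096, -0.006]
wrist_force: [-0.3, -0.8, -0.1]
opening: -0.005
```

```bash
python3 - <<'E'
from h import *
rel([.476,-.136,.05])
p=vision.get_image('scene');cv2.imwrite('pics/scene5.png',cv2.resize(p['pixels'][130:290,110:270,::-1],None,fx=3.5,fy=3.5,interpolation=2))
E
```

```text
t 11.67 tcp [ 0.4789 -0.137   0.1262] open -0.0 tips 0.0726 z axis [ 0.004 -0.005 -1.   ] j [-0.42  0.42 -0.49  0.66 -0.   -0.1 ]
tips [ 0.4792 -0.1373  0.0536] tool shift to target [0.0035 0.0003 0.0036]
```

View pics/scene5.png

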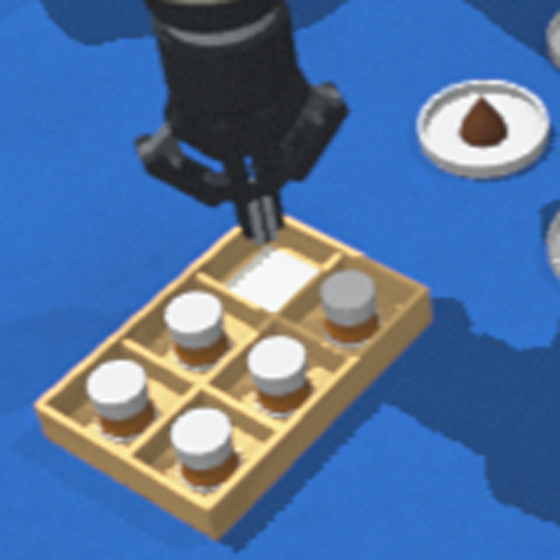

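The tips hover over the empty compartment, clear of its walls, and the jars are untouched. I'll make a small correction and hold well over 2 s.

drive_tool(
  rows=[
    {"jaw":0,"x":0.003,"y":0.0005,"z":0.0035,"wx":0,"wy":0,"wz":0},
    {"jaw":0,"x":0,"y":0,"z":0,"wx":0,"wy":0,"wz":0},
    {"jaw":0,"x":0,"y":0,"z":0,"wx":0,"wy":0,"wz":0},
    {"jaw":0,"x":0,"y":0,"z":0,"wx":0,"wy":0,"wz":0},
    {"jaw":0,"x":0,"y":0,"z":0,"wx":0,"wy":0,"wz":0},
    {"jaw":0,"x":0,"y":0,"z":0,"wx":0,"wy":0,"wz":0},
  ],
)

```text
t: 12.22
ee_pos: [0.4772, -0.1358, 0.124]
orientation: [0.502, 3.093, -0.007]
wrist_force: [-0.2, 0.2, -0.1]
opening: 0.005
```

```bash
python3 - <<'E'
from h import *
rel([.476,-.136,.05])
E
```

```text
t 12.22 tcp [ 0.4772 -0.1358  0.124 ] open 0.0 tips 0.0726 z axis [ 0.007 -0.006 -1.   ] j [-0.42  0.41 -0.5   0.65 -0.   -0.1 ]
tips [ 0.4777 -0.1362  0.0514] tool shift to target [ 0.0017 -0.0003  0.0014]
```

drive_tool(
  rows=[
    {"jaw":0,"x":0.001,"y":0,"z":0.001,"wx":0,"wy":0,"wz":0},
    {"jaw":0,"x":0,"y":0,"z":0,"wx":0,"wy":0,"wz":0},
    {"jaw":0,"x":0,"y":0,"z":0,"wx":0,"wy":0,"wz":0},
    {"jaw":0,"x":0,"y":0,"z":0,"wx":0,"wy":0,"wz":0},
    {"jaw":0,"x":0,"y":0,"z":0,"wx":0,"wy":0,"wz":0},
    {"jaw":0,"x":0,"y":0,"z":0,"wx":0,"wy":0,"wz":0},
    {"jaw":0,"x":0,"y":0,"z":0,"wx":0,"wy":0,"wz":0},
    {"jaw":0,"x":0,"y":0,"z":0,"wx":0,"wy":0,"wz":0},
    {"jaw":0,"x":0,"y":0,"z":0,"wx":0,"wy":0,"wz":0},
    {"jaw":0,"x":0,"y":0,"z":0,"wx":0,"wy":0,"wz":0},
    {"jaw":0,"x":0,"y":0,"z":0,"wx":0,"wy":0,"wz":0},
    {"jaw":0,"x":0,"y":0,"z":0,"wx":0,"wy":0,"wz":0},
    {"jaw":0,"x":0,"y":0,"z":0,"wx":0,"wy":0,"wz":0},
    {"jaw":0,"x":0,"y":0,"z":0,"wx":0,"wy":0,"wz":0},
    {"jaw":0,"x":0,"y":0,"z":0,"wx":0,"wy":0,"wz":0},
    {"jaw":0,"x":0,"y":0,"z":0,"wx":0,"wy":0,"wz":0},
    {"jaw":0,"x":0,"y":0,"z":0,"wx":0,"wy":0,"wz":0},
    {"jaw":0,"x":0,"y":0,"z":0,"wx":0,"wy":0,"wz":0},
  ],
)

```text
t: 13.72
ee_pos: [0.4762, -0.1355, 0.1229]
orientation: [0.502, 3.094, -0.007]
wrist_force: [0.1, -0.4, 0.5]
opening: 0.001
```

drive_tool(
  rows=[
    {"jaw":0,"x":0,"y":0,"z":0,"wx":0,"wy":0,"wz":0},
    {"jaw":0,"x":0,"y":0,"z":0,"wx":0,"wy":0,"wz":0},
    {"jaw":0,"x":0,"y":0,"z":0,"wx":0,"wy":0,"wz":0},
    {"jaw":0,"x":0,"y":0,"z":0,"wx":0,"wy":0,"wz":0},
    {"jaw":0,"x":0,"y":0,"z":0,"wx":0,"wy":0,"wz":0},
    {"jaw":0,"x":0,"y":0,"z":0,"wx":0,"wy":0,"wz":0},
    {"jaw":0,"x":0,"y":0,"z":0,"wx":0,"wy":0,"wz":0},
    {"jaw":0,"x":0,"y":0,"z":0,"wx":0,"wy":0,"wz":0},
    {"jaw":0,"x":0,"y":0,"z":0,"wx":0,"wy":0,"wz":0},
    {"jaw":0,"x":0,"y":0,"z":0,"wx":0,"wy":0,"wz":0},
    {"jaw":0,"x":0,"y":0,"z":0,"wx":0,"wy":0,"wz":0},
    {"jaw":0,"x":0,"y":0,"z":0,"wx":0,"wy":0,"wz":0},
  ],
)

```text
t: 14.72
ee_pos: [0.4761, -0.1355, 0.1229]
orientation: [0.502, 3.094, -0.007]
wrist_force: [-0.8, -0.0, 0.7]
opening: -0.002
```

drive_tool(
  rows=[
    {"jaw":0,"x":0,"y":0,"z":-0.015,"wx":0,"wy":0,"wz":0},
    {"jaw":0,"x":0,"y":0,"z":-0.03,"wx":0,"wy":0,"wz":0},
    {"jaw":0,"x":0,"y":0,"z":-0.03,"wx":0,"wy":0,"wz":0},
    {"jaw":0,"x":0,"y":0,"z":-0.03,"wx":0,"wy":0,"wz":0},
    {"jaw":0,"x":0,"y":0,"z":-0.03,"wx":0,"wy":0,"wz":0},
    {"jaw":0,"x":0,"y":0,"z":-0.03,"wx":0,"wy":0,"wz":0},
    {"jaw":0,"x":0,"y":0,"z":-0.03,"wx":0,"wy":0,"wz":0},
    {"jaw":0,"x":0,"y":0,"z":-0.03,"wx":0,"wy":0,"wz":0},
    {"jaw":0,"x":0,"y":0,"z":-0.03,"wx":0,"wy":0,"wz":0},
    {"jaw":0,"x":0,"y":0,"z":-0.015,"wx":0,"wy":0,"wz":0},
    {"jaw":0,"x":0,"y":0,"z":0,"wx":0,"wy":0,"wz":0},
    {"jaw":0,"x":0,"y":0,"z":0,"wx":0,"wy":0,"wz":0},
  ],
)

```text
t: 15.72
ee_pos: [0.4721, -0.133, 0.4054]
orientation: [0.502, 3.097, -0.006]
wrist_force: [-0.6, 0.3, 0.8]
opening: -0.003
```

```bash
python3 - <<'E'
from h import *
rel([.476,-.136,.05])
p=vision.get_image('scene');cv2.imwrite('pics/scene6.png',p['pixels'][:,:,::-1])
E
```

```text
t 15.72 tcp [ 0.4721 -0.133   0.4054] open -0.0 tips 0.0726 z axis [ 0.004 -0.004 -1.   ] j [-0.42  0.18 -0.03  1.35 -0.   -0.1 ]
tips [ 0.4724 -0.1333  0.3328] tool shift to target [-0.0029 -0.0006  0.2828]
```

View pics/scene6.png

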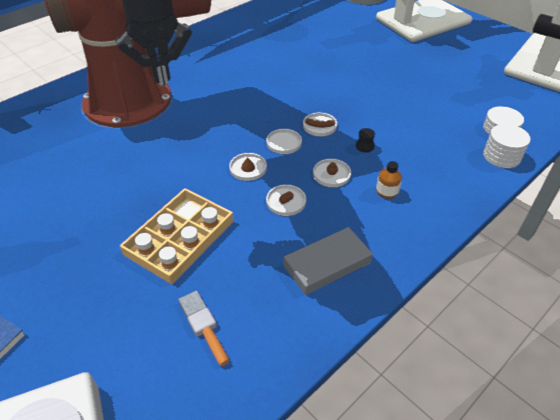

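The scene matches the first picture, with the pod at (320,123) and the tray at (178,235) unchanged. The hand is raised, so I'll hand in.

```bash
python3 -c "
from station import env; print(env.finish_job())"
```

```text
the job is handed in; nothing more can be done
None
```

I pointed at the seed pod and then at the empty compartment with the jaws shut, raised the hand, and handed the job in at about 16 s. No verdict is reported.

- **Pod:** the fingertips were about 2 cm above its middle, near (0.461, 0.308), for about 2.8 s. I took a compromise between the network's estimate and my own, which differed by 5–10 mm.
- **Empty compartment:** this is the one with the white paper. The tips were about 2 cm above the middle of its mouth, at (0.476, -0.136), for about 2.5 s. The network and the measured paper centre agreed within about 3 mm.
- **Finish:** the fingertips ended 33 cm above the bench.

Small drifts showed up while moving. The tips were about 9 mm off on the way down to the pod, and on the way to the tray the tool tilted slightly and sank to a tip height of 20 cm. That was still more than 10 cm above everything it passed. I corrected both before the timed holds.

The force readings stayed around 1 N, which is noise. By eye, the last scene picture matches the first, with everything in its original place.

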